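# Finish the pyramid of sample tins

## Robot

A 6-joint arm with a two-finger parallel gripper is mounted at the origin on the work surface. World frame = base frame: x ahead of the robot, y to its left, z up, the work surface at z = 0. Lengths are in m, angles in rad, forces in N, time in s.
With the tool pointing down it reaches from about 0.3 to 0.825 m from the base axis. Payload 5.4 kg.
Tool frame: the origin (TCP) lies midway between the tips of the shut fingers; the grasp point (between the pads) lies 19 mm behind it; z points along the fingers, y is the line along which they close (so a half turn about z gives the same grasp; the last joint's range is limited). The gripper opens to 92 mm and grips with 3 to 60 N. Pads are 20 mm wide; open, the fingers measure 128 mm over their backs; the gripper's body (75 mm by 189 mm) begins 69 mm behind the grasp point.
Start: joints at [0.904, 0.158, 1.597, -0, 1.386, -0.21], TCP at [0.254, 0.516, 0.192] pointing down, gripper open.
Joint ranges: [-2.91, 2.91], [-0.94, 2.29], [0.18, 2.7], [-1.29, 4.43], [0.17, 2.64], [-3, 3]. Speed limits (rad/s): [2.57, 2.57, 3.14, 3.14, 3.14, 3.14].

## Interface

Orientations are given as a unit quaternion [x, y, z, w].
In Python, from workcell import r gives the robot as it stands. Calls block until the motion is done:
- r.goto(position, orientation): joint-space move of the TCP to a pose.
- r.movel(position, speed=0.15, orientation=None): straight line of the TCP; orientation=None keeps the orientation; speed is the mean speed in m/s.
- r.set_joints(angles): joint-space move.
- r.command_gripper(opening, effort=None): opening from 0.0 (shut) to 1.0 (fully open); effort is the grip in N (None keeps the last); returns when the fingers have stopped.
- r.pause(seconds).
- r.solve_ik(position, orientation): joint angles nearest the present ones, or None.
- r.get_state(): the state.
- r.camera(name): name is "side" or "top"; returns (picture, depth): 384x512x3 uint8, red, green, blue; 384x512 float32, m along the optical axis (not along the pixel's ray), 0 where there is no reading.
- r.camera_params(name): a dict with "fx", "fy", "cx", "cy" (pixels), "R" (3x3) and "t" (3): a world point X has camera coordinates R X + t. Camera axes: x right, y down, z forward; pixel columns grow to the right and rows downward; lengths in m; the calibration is good to about 2 mm. A picture is of the moment at which its call begins. camera_params takes no time and is no camera call.
A pose or a line that the arm cannot do raises r.IKError and nothing moves.
- r.hand_in(): hands the job in; it is judged then, once.
Trained networks look in the newest picture that a camera, given by its name, has taken for a name from the list of things; names that differ only in an ending like _2 or _b are one class to them, and where a whole thing is asked for, a point or a joint stands for the part that bears it (a point fixed in the world has none). Each returns a list of dicts, best first, with "confidence" (0 to 1); they miss things now and then, are a little off and sometimes report something else, mostly with a low value. They report only what shows in the picture. A call takes as long as a camera call. They do not tell look-alikes from the thing itself.
- r.boxes_of(camera, label): "position" ([x, y, z] in m, in the coordinates of the camera as it stood for that picture, good to about 4 mm: the middle of the surface that is visible of it).
The state is a dict: "clock": time; "joint_positions": joint angles; "joint_velocities": joint speeds; "joint_efforts": joint torques, N m; "tcp_pos": TCP position; "orientation": TCP orientation; "ft_force": force on the tool from outside, world axes, zero at the start; "ft_torque": the same for the moment, N m; "gripper_width": opening from 0.0 (shut) to 1.0 (fully open); "grasp_force": force on a finger pad.
Only numpy, scipy, OpenCV 4.12 (cv2) and the standard library are available. Lean on these libraries where they do the work, as an engineer would, in place of code of your own. Each camera call takes 0.05 s, during which the arm holds its last target. There are 200 camera calls.

## Task

Take the loose lid off the white tub and lay it flat on the bench, handle up. Then finish the pyramid of sample tins in the rack with the two tins from the tub: lay one in the empty gap of the second layer and the other on top between the two second-layer tins, each lined up with the tins below. Do not displace the tins already in the rack or knock into the other things on the bench.

Things in the scene. Friction and masses are not known exactly. Their poses are not given: they have to be found in the camera images.
- rack: Low grey stacking rack, fixed: base plate 112 (x) x 232 (y) x 8 mm. Four 12 mm steel bars along x, at y = +-34 and +-102 mm, 96 mm long with brackets, tops 32 mm above the bench, form three seats at y = -68, 0, +68 mm. Origin: centre of the underside. Tins lie in it with their axis along its x; bottom tins' centres are 40 mm above the bench.
- rack_gap (a point): Where the centre of the tin missing from the second layer belongs: on the -y side of the rack, between and above the bottom tins base0 and base1 (rack frame x 0, y -34, z 94 mm). Axes as the rack's.
- rack_peak (a point): Where the centre of the top tin belongs, between and above the two second-layer tins (rack frame x 0, y 0, z 148 mm). Axes as the rack's.
- tub: White open tub, fixed, outside 160 (x) x 170 (y) x 78 mm high, walls and floor 5 mm, shut at the start by the loose lid. Inside, two tins lie along its x, centres at y = -40 and +40 mm, 37 mm above the bench, kept from rolling by bars along x (tops 26 mm above the bench, at y = +-6 and +-74 mm). Origin: centre of the underside.
- lid: Loose grey lid of the tub, 172 (x) x 182 (y) mm: a 6 mm plate with an 8 mm skirt over the tub's rim, 3 mm play all round; 0.22 kg; black bar handle on top. Origin: centre of the underside at the skirt's lower edge: 70 mm above the bench when shut, 0 when flat on the bench, handle up. Plate top 14 mm and handle top 50 mm above the origin.
- lid_handle (a point): Centre of the lid's handle bar, 43 mm above the lid's origin: bar 90 mm long along the lid's y, 14 mm wide (x) and 14 mm high, 22 mm free below it.
- base0: Plain closed aluminium sample tin, a cylinder 64 mm in diameter and 60 mm long between its flat ends, about 0.22 kg, lying on its side. Origin at its centre; its x axis is the cylinder's axis. Bottom layer of the rack, -y seat.
- base1: Plain closed aluminium sample tin, a cylinder 64 mm in diameter and 60 mm long between its flat ends, about 0.22 kg, lying on its side. Origin at its centre; its x axis is the cylinder's axis. Bottom layer of the rack, middle seat.
- base2: Plain closed aluminium sample tin, a cylinder 64 mm in diameter and 60 mm long between its flat ends, about 0.22 kg, lying on its side. Origin at its centre; its x axis is the cylinder's axis. Bottom layer of the rack, +y seat.
- upper: Plain closed aluminium sample tin, a cylinder 64 mm in diameter and 60 mm long between its flat ends, about 0.22 kg, lying on its side. Origin at its centre; its x axis is the cylinder's axis. Already in the second layer of the rack, saddled between base1 and base2.
- tin_a: Plain closed aluminium sample tin, a cylinder 64 mm in diameter and 60 mm long between its flat ends, about 0.22 kg, lying on its side. Origin at its centre; its x axis is the cylinder's axis. In the tub, on its -y side.
- tin_b: Plain closed aluminium sample tin, a cylinder 64 mm in diameter and 60 mm long between its flat ends, about 0.22 kg, lying on its side. Origin at its centre; its x axis is the cylinder's axis. In the tub, on its +y side.
- amber_bottle: Amber glass bottle, 80 mm wide, 170 mm high, standing at the back; bystander. Origin: centre of the underside, z up.
- jar: Clear glass jar with white cap, 56 mm wide, 75 mm high, standing between rack and tub; bystander. Origin: centre of the underside, z up.
- beaker: Glass beaker, 72 mm wide, 95 mm high; bystander. Origin: centre of the underside, z up.
- wash_bottle: White plastic bottle with red cap, 64 mm wide, 150 mm high; bystander. Origin: centre of the underside, z up.
- wrench: Steel open-ended wrench 170 mm long lying on the bench; bystander. Its x runs along it.
- mug: White mug, 76 mm wide, 90 mm high, with a side handle; bystander. Origin: centre of the underside, z up.
Things that resemble listed ones, but are neither listed nor needed, are in the scene too. Leave any pink or turquoise look-alike of the base2 alone.

How it is judged:
At the end, for the whole second after the job is handed in: Tub tins at rack_gap and rack_peak (either way round): within 15 mm along the rack x, 8 mm in y and z, axis within 0.2 rad; the rack's four tins within 15 mm of their starts; lid flat on the bench, handle up (origin under 12 mm high, tilt under 0.1 rad); all at rest (((x of tin_a in the frame of rack_gap between -0.015 and 0.015 m and y of tin_a in the frame of rack_gap between -0.008 and 0.008 m and z of tin_a in the frame of rack_gap between -0.008 and 0.008 m and angle between the x axis of each of tin_a, tin_b and the x axis of rack, either way round below 0.2 rad and x of tin_b in the frame of rack_peak between -0.015 and 0.015 m and y of tin_b in the frame of rack_peak between -0.008 and 0.008 m and z of tin_b in the frame of rack_peak between -0.008 and 0.008 m) or (x of tin_b in the frame of rack_gap between -0.015 and 0.015 m and y of tin_b in the frame of rack_gap between -0.008 and 0.008 m and z of tin_b in the frame of rack_gap between -0.008 and 0.008 m and angle between the x axis of each of tin_b, tin_a and the x axis of rack, either way round below 0.2 rad and x of tin_a in the frame of rack_peak between -0.015 and 0.015 m and y of tin_a in the frame of rack_peak between -0.008 and 0.008 m and z of tin_a in the frame of rack_peak between -0.008 and 0.008 m)) and distance of each of base0, base1, base2, upper from where it was at the start of the episode below 0.015 m and linear speed of each of base0, base1, base2, upper, tin_a, tin_b, lid below 0.02 m/s and height (world z) of lid between -0.01 and 0.012 m and angle between lid's own z axis and vertical below 0.1 rad); the robot touches nothing.
It fails at once if a bystander is pushed more than 40 mm (distance of any of amber_bottle, jar, beaker, wash_bottle, wrench, mug from where it was at the start of the episode above 0.04 m).
It fails at once if a standing bystander is knocked over (angle between any of amber_bottle, jar, beaker, wash_bottle, mug's own z axis and vertical above 0.6 rad).
It also fails if it takes over 69 s, if anything falls off the work surface, if the arm or the gripper's body presses on something with over 40 N, if the wrist force passes 120 N, or if a joint passes its speed limit or range.

## Working session

There is one attempt and no reset: what is moved stays moved. The work goes in short steps, each a Python script; the robot and the scene stay as the last script left them, time stands still between calls to the robot, and variables do not carry over. Pictures are saved under pics/ and viewed, at most 10 in all, crops included, and the job is handed in when it is done.

```bash
mkdir -p pics
python3 - <<'E'
from workcell import r
import cv2,numpy as np
for c in ("top","side"):
    im,d=r.camera(c); cv2.imwrite(f"pics/{c}0.png",im[:,:,::-1]); np.savez(f"{c}0.npz",im=im,d=d)
    p=r.camera_params(c); R=np.array(p["R"]);t=np.array(p["t"]); print(c,p['fx'],p['cx'],p['cy'],"campos",(-R.T@t).round(3),R.round(3).tolist())
    for l in ["rack","tub","lid","lid_handle","base0","amber_bottle","jar","beaker","wash_bottle","wrench","mug"]:
        for b in r.boxes_of(c,l):
            q=np.array(b["position"]);u=p['fx']*q[0]/q[2]+p['cx'];v=p['fy']*q[1]/q[2]+p['cy']
            print(l,round(b["confidence"],2),(R.T@(q-t)).round(3),int(u),int(v))
E
```

```text
top 471.2315055960295 261.887062160585 186.56155742000166 campos [ 3.380e-01 -1.000e-03  1.414e+00] [[0.025, -1.0, 0.007], [-0.99, -0.026, -0.139], [0.139, -0.004, -0.99]]
rack 0.86 [ 0.533 -0.249  0.01 ] 342 189
tub 0.39 [0.497 0.205 0.015] 190 196
lid 0.89 [0.504 0.288 0.08 ] 158 191
lid_handle 0.63 [0.506 0.288 0.082] 158 190
lid_handle 0.39 [0.278 0.307 0.007] 152 270
base0 0.85 [ 0.375 -0.195  0.059] 326 241
base0 0.79 [ 0.373 -0.327  0.057] 372 242
base0 0.75 [ 0.574 -0.315  0.066] 368 173
base0 0.71 [ 0.541 -0.174  0.064] 319 183
base0 0.68 [ 0.559 -0.271  0.066] 353 177
base0 0.58 [ 0.725 -0.361  0.059] 383 123
amber_bottle 0.58 [0.75  0.019 0.119] 255 105
amber_bottle 0.15 [ 0.528 -0.253  0.004] 343 190
jar 0.83 [ 0.659 -0.005  0.076] 262 141
beaker 0.66 [ 0.777 -0.176  0.055] 320 105
beaker 0.61 [ 0.557 -0.27   0.066] 353 178
wash_bottle 0.82 [0.756 0.184 0.099] 198 104
wrench 0.88 [0.272 0.311 0.007] 151 272
wrench 0.25 [ 0.235 -0.304  0.034] 362 291
mug 0.76 [ 0.235 -0.303  0.034] 362 291
mug 0.48 [ 0.658 -0.003  0.079] 262 140
side 389.1646125227879 252.89313747618 190.1
[... 287 characters left out ...]
2 0.268 0.085] 197 171
lid_handle 0.67 [0.498 0.266 0.085] 199 170
base0 0.64 [ 0.352 -0.341  0.054] 299 276
base0 0.63 [ 0.513 -0.195  0.045] 295 229
base0 0.63 [ 0.709 -0.376  0.051] 381 227
base0 0.63 [ 0.227 -0.308  0.055] 257 293
base0 0.55 [ 0.552 -0.332  0.058] 340 240
base0 0.55 [ 0.535 -0.264  0.052] 318 234
base0 0.55 [ 0.355 -0.211  0.047] 264 254
amber_bottle 0.73 [ 0.742 -0.002  0.091] 296 172
jar 0.51 [ 0.647 -0.013  0.047] 280 192
beaker 0.93 [ 0.742 -0.179  0.069] 335 195
wash_bottle 0.71 [0.757 0.176 0.073] 264 160
wrench 0.65 [0.277 0.31  0.007] 143 205
wrench 0.47 [ 0.742 -0.001  0.089] 295 172
mug 0.76 [ 0.227 -0.308  0.052] 257 294
mug 0.26 [ 0.55  -0.332  0.056] 340 241
```

View pics/top0.png

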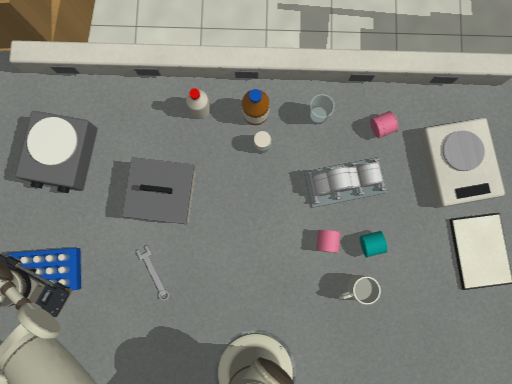

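View pics/side0.png

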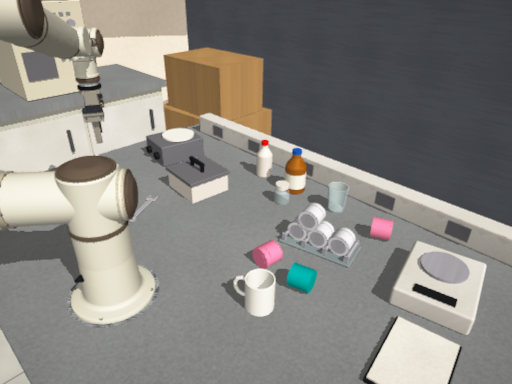

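Top view: the lid is at (160,190) with its handle at (156,189), the rack at (345,182), the jar at (262,141), the wrench at (152,272) and the mug at (366,290). Side view: the rack is at (320,235), and its upper tin sits on the robot-left (+y) side at (312,215), so the gap is above the middle and right-hand bottom tins.

Candidates:
- **Lid:** the grey lid at (160,190). The grey/white instrument at (57,150) and the scale at (464,160) are not it.
- **Tins:** the wanted ones are under the lid. The pink tins at (328,241) and (384,124) and the turquoise one at (374,243) are look-alikes to leave alone.

Next I'll measure from both depth clouds.

```bash
cat > h.py <<'E'
import numpy as np,cv2
from workcell import r
from scipy.spatial.transform import Rotation as Ro
def cloud(c,im,d):
    p=r.camera_params(c);v,u=np.nonzero(d>0);z=d[v,u]
    q=np.c_[(u-p['cx'])/p['fx']*z,(v-p['cy'])/p['fy']*z,z]
    return (q-np.array(p['t']))@np.array(p['R']),np.c_[u,v],im[v,u]
def inb(P,x0,x1,y0,y1,z0,z1): return np.all((P>[x0,y0,z0])&(P<[x1,y1,z1]),1)
def rect(P):
    (cx,cy),(w,h),a=cv2.minAreaRect((P[:,:2]*1000).astype(np.float32));return round(cx,1),round(cy,1),round(w,1),round(h,1),round(a,1)
def down(yaw): # tool z down, tool y (closing) along world direction yaw
    c,s=np.cos(yaw),np.sin(yaw);y=np.array([c,s,0]);z=np.array([0,0,-1.]);x=np.cross(y,z)
    return Ro.from_matrix(np.c_[x,y,z]).as_quat()
E
python3 - <<'E'
from h import *
for c in("top","side"):
    f=np.load(f"{c}0.npz");P,uv,C=cloud(c,f['im'],f['d'])
    b=inb(P,.35,.65,.15,.42,-.02,.02);print(c,"bench z",np.median(P[inb(P,.35,.5,-.05,.1,-.05,.05)][:,2]))
    m=inb(P,.35,.65,.15,.42,.075,.095);L=P[m];print("lid plate",m.sum(),np.median(L[:,2]),rect(L))
    m=inb(P,.35,.65,.15,.42,.108,.135);L=P[m];print("handle",m.sum(),np.percentile(L[:,2],[10,50,90]),rect(L) if len(L) else 0,L.mean(0))
    m=inb(P,.45,.66,-.40,-.10,.005,.2);L=P[m];print("rack all",rect(L),L[:,2].max())
    m=inb(P,.45,.66,-.40,-.10,.04,.2);L=P[m];print("tins",rect(L),L.mean(0))
    m=inb(P,.45,.66,-.40,-.10,.085,.2);L=P[m];print("upper",m.sum(),rect(L),L.mean(0),L[:,2].max())
    if c=="top": a=f['im'][110:240,110:410]
    else: a=f['im'][120:270,150:380]
    cv2.imwrite(f"pics/{c}crop.png",cv2.resize(a,None,fx=2.6,fy=2.6,interpolation=cv2.INTER_CUBIC)[:,:,::-1])
E
```

```text
top bench z 0.0003473538926931115
lid plate 3673 0.08418024405290174 (507.2, 290.1, 184.0, 172.7, 84.7)
handle 172 [0.11558402 0.11896475 0.12298921] (506.8, 290.1, 90.6, 14.6, 85.4) [0.50636661 0.28915167 0.11889199]
rack all (555.6, -250.8, 298.4, 208.6, 90.0) 0.13351889203825998
tins (557.7, -256.0, 63.6, 199.7, 12.9) [ 0.55465879 -0.24753818  0.08378072]
upper 521 (549.3, -223.6, 61.6, 64.8, 13.3) [ 0.54676816 -0.21960255  0.1185373 ] 0.13351889203825998
side bench z -0.00022182470082174923
lid plate 1023 0.08347921016206183 (503.4, 288.2, 189.1, 174.5, 85.5)
handle 71 [0.11076453 0.11783345 0.12118311] (501.2, 290.4, 91.6, 16.7, 83.1) [0.50042798 0.28510763 0.11682351]
rack all (551.2, -258.7, 110.6, 231.8, 13.5) 0.12791620129373352
tins (555.5, -257.7, 67.7, 200.2, 14.3) [ 0.54347432 -0.26339398  0.07590245]
upper 444 (546.4, -224.8, 65.4, 63.3, 11.7) [ 0.5366609  -0.23274329  0.11071396] 0.12791620129373352
```

View pics/topcrop.png

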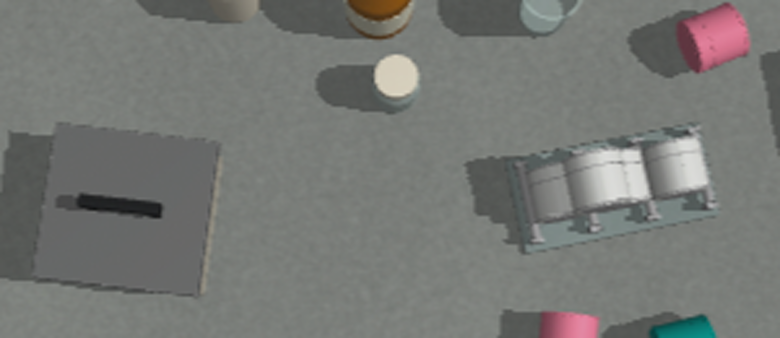

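View pics/sidecrop.png

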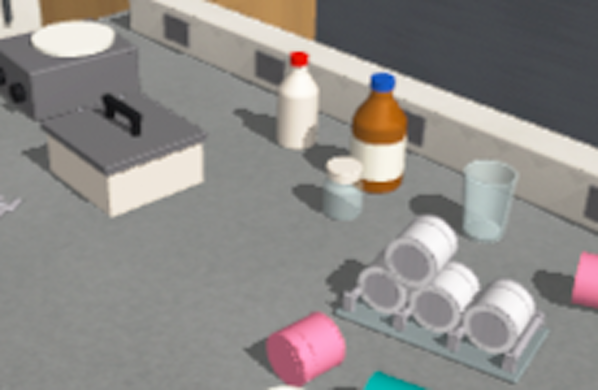

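The crops agree: a single grey lid with a black handle, and four plain tins in the rack with the gap at the right-hand (−y) second layer. The fits match the stated sizes: lid 173x184 at z 0.084, handle top 0.12, rack 111x232. Next, lift the lid and put it on the free bench between tub and rack, while the rack fit is refined.

Run:
```python
from h import *
f=np.load("top0.npz");P,uv,C=cloud("top",f['im'],f['d'])
def rk(P):
    # rack box with a slack, in a frame turned by 13 deg
    a=np.radians(13);d=P[:,:2]-[.553,-.257];x=d@[np.cos(a),np.sin(a)];y=d@[-np.sin(a),np.cos(a)]
    return (abs(x)<.07)&(abs(y)<.13)&(P[:,2]>.005)&(P[:,2]<.2)
for c in("top","side"):
    f=np.load(f"{c}0.npz");P,uv,C=cloud(c,f['im'],f['d']);L=P[rk(P)];print(c,rect(L[L[:,2]<.014]),rect(L))
    G=L[L[:,2]>.04]
    for n,k in(("upper",G[G[:,2]>.1]),):print(n,rect(k))
yaw=np.radians(-5)
print(r.get_state()['clock'])
for w in(yaw,yaw+np.pi,yaw-np.pi):
    print(w,r.solve_ik([.505,.289,.2],down(w)))
for w in(.23,.23+np.pi,.23-np.pi): print(w,r.solve_ik([.55,-.25,.3],down(w)))
```

```text
top (553.2, -256.8, 138.3, 254.8, 14.3) (553.2, -256.8, 138.3, 254.8, 14.3)
upper (549.5, -223.7, 61.7, 63.9, 12.6)
side (551.2, -258.7, 110.6, 231.8, 13.5) (551.2, -258.7, 110.6, 231.8, 13.5)
upper (546.4, -225.1, 65.3, 60.7, 11.1)
1.2
-0.08726646259971647 [ 3.12230735e-01  1.70782064e-01  1.56794423e+00 -4.44089210e-16
  1.40286636e+00  3.99497198e-01]
3.0543261909900767 [ 3.12230735e-01  1.70782064e-01  1.56794423e+00 -4.44089210e-16
  1.40286636e+00 -2.74209546e+00]
-3.2288591161895095 [ 3.12230735e-01  1.70782064e-01  1.56794423e+00 -4.44089210e-16
  1.40286636e+00 -2.74209546e+00]
0.23 [-6.26413799e-01  1.87428263e-01  1.35440459e+00 -4.44089210e-16
  1.59975980e+00 -8.56413799e-01]
3.371592653589793 [-6.26413799e-01  1.87428263e-01  1.35440459e+00 -4.44089210e-16
  1.59975980e+00  2.28517885e+00]
-2.911592653589793 [-6.26413799e-01  1.87428263e-01  1.35440459e+00 -4.44089210e-16
  1.59975980e+00  2.28517885e+00]
```

Run:
```python
from h import *
q=down(np.radians(-5))
x,y=.505,.289
r.command_gripper(1.0,40)
r.goto([x,y,.19],q)
r.movel([x,y,.097],.12)
r.command_gripper(0.0,40); s=r.get_state();print(s['clock'],s['gripper_width'],s['grasp_force'])
r.movel([x,y,.20],.15); print(r.get_state()['gripper_width'],r.get_state()['ft_force'])
r.movel([.42,.04,.16],.25)
r.movel([.42,.04,.05],.2); r.movel([.42,.04,.028],.05)
s=r.get_state();print(s['tcp_pos'],s['ft_force'])
r.command_gripper(1.0); r.movel([.42,.04,.14],.2)
r.goto([.42,.04,.30],q)
r.set_joints([-.3]+list(r.get_state()['joint_positions'][1:]))
for c in("top","side"):
    im,d=r.camera(c);np.savez(f"{c}1.npz",im=im,d=d);cv2.imwrite(f"pics/{c}1.png",im[:,:,::-1])
    P,uv,C=cloud(c,im,d)
    m=inb(P,.3,.54,-.09,.17,.008,.03);print(c,"lid",rect(P[m]),np.percentile(P[m][:,2],[5,50,95]))
    m=inb(P,.4,.62,.18,.40,.07,.09);print("rim",rect(P[m]),np.median(P[m][:,2]))
    m=inb(P,.43,.58,.21,.37,.045,.072)
    for k in (P[m][P[m][:,1]<.289],P[m][P[m][:,1]>.289]): print("tin",len(k),rect(k),k[:,2].max(),k.mean(0))
    p=r.camera_params(c);R=np.array(p["R"]);t=np.array(p["t"])
    for b in r.boxes_of(c,"tin_a"): print(round(b["confidence"],2),(R.T@(np.array(b["position"])-t)).round(3))
print(r.get_state()['clock'])
```

```text
4.9667 0.004715650104659798 2.6679416466504335
0.0060671816387886665 [ 0.99223828 -0.0948775   0.2529995 ]
[0.41987643 0.03998847 0.02783998] [-0.33218952 -0.28468913  0.39280083]
top lid (383.6, 62.5, 300.1, 143.3, 55.6) [0.00813564 0.00870325 0.00996258]
rim (505.1, 290.3, 183.2, 172.2, 84.9) 0.08401671684251011Traceback (most recent call last):
  File "<stdin>", line 21, in <module>
    return umr_maximum(a, axis, None, out, keepdims, initial, where)
ValueError: zero-size array to reduction operation maximum which has no identity
```

View pics/top1.png

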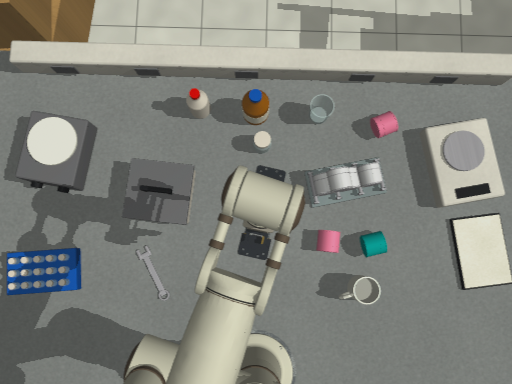

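The lid stayed put: the picture shows it still on the tub at (160,190), and the fingers shut to about 0.4 mm without the bar. I'll go back down, checking the TCP and a side close-up before closing.

Run:
```python
from h import *
q=down(np.radians(-5)); s=r.get_state();print(s['clock'],s['gripper_width'])
r.goto([.505,.289,.15],q); s=r.get_state();print(s['clock'],s['tcp_pos'])
r.movel([.505,.289,.093],.12)
s=r.get_state();print(s['clock'],s['tcp_pos'],Ro.from_quat(s['orientation']).as_matrix().round(2).tolist(),s['gripper_width'],s['ft_force'])
im,d=r.camera("side");np.savez("side2.npz",im=im,d=d)
cv2.imwrite("pics/side2.png",cv2.resize(im[100:220,130:290],None,fx=4.5,fy=4.5,interpolation=cv2.INTER_CUBIC)[:,:,::-1])
```

```text
11.425 0.9979237111867997
12.7083 [0.50567656 0.28844891 0.15091899]
13.3333 [0.50562208 0.28880415 0.09371999] [[0.09, 1.0, 0.0], [1.0, -0.09, 0.0], [0.0, 0.0, -1.0]] 1.0024290812470116 [1.04586312 0.18173628 0.66691762]
```

View pics/side2.png

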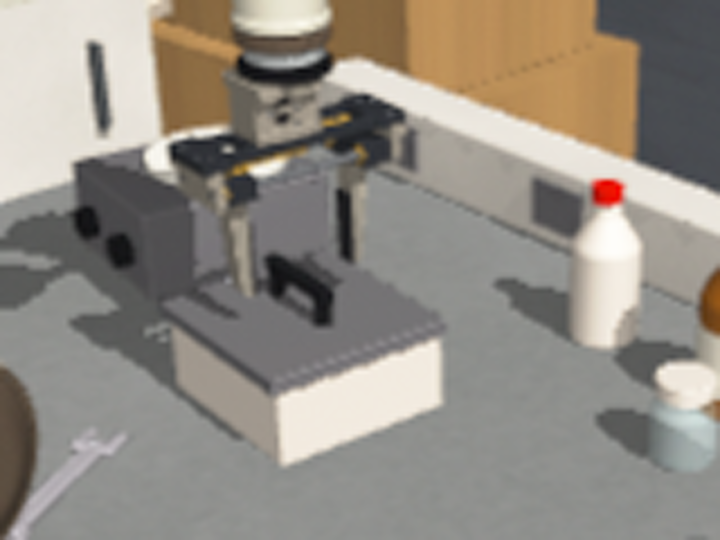

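The side crop shows the fingertips at about (242,292) and (352,258). Their midpoint is level with the bar rather than about 20 mm below it, so the tool sits high or behind. I'll locate the tips in the depth cloud.

Run:
```python
from h import *
f=np.load("side2.npz");P,uv,C=cloud("side",f['im'],f['d'])
m=inb(P,.40,.62,.2,.42,.100,.30);L=P[m]
for z in np.arange(.085,.20,.012):
    k=P[inb(P,.40,.62,.2,.42,z,z+.012)]
    a=k[k[:,0]<.485];b=k[k[:,0]>.53];c=k[(k[:,0]>.485)&(k[:,0]<.53)]
    print(round(z,3),*[(len(i),i.mean(0)[:2].round(3) if len(i) else 0, (i.min(0)[:2].round(3),i.max(0)[:2].round(3)) if len(i) else 0) for i in(a,b,c)])
im,d=r.camera("top");P,uv,C=cloud("top",im,d);np.savez("top2.npz",im=im,d=d)
k=P[inb(P,.35,.66,.15,.42,.16,.24)];print("top body",rect(k),np.percentile(k[:,2],[5,50,95]))
p=r.camera_params("side");
for X in([.505,.289,.093],[.505,.289,.113],[.459,.293,.093],[.551,.285,.093]):
    q=np.array(p['R'])@X+p['t'];u=p['fx']*q[0]/q[2]+p['cx'];v=p['fy']*q[1]/q[2]+p['cy'];print(X,(u-130)*4.5,(v-100)*4.5)
```

```text
0.085 (94, array([0.45 , 0.287]), (array([0.408, 0.201]), array([0.485, 0.379]))) (54, array([0.56 , 0.266]), (array([0.53 , 0.201]), array([0.587, 0.363]))) (60, array([0.502, 0.28 ]), (array([0.485, 0.202]), array([0.529, 0.361])))
0.097 (0, 0, 0) (0, 0, 0) (25, array([0.498, 0.282]), (array([0.491, 0.246]), array([0.504, 0.333])))
0.109 (3, array([0.454, 0.286]), (array([0.451, 0.285]), array([0.457, 0.288]))) (6, array([0.551, 0.284]), (array([0.547, 0.275]), array([0.557, 0.296]))) (67, array([0.499, 0.287]), (array([0.49 , 0.244]), array([0.51 , 0.337])))
0.121 (16, array([0.447, 0.29 ]), (array([0.443, 0.282]), array([0.457, 0.303]))) (14, array([0.552, 0.281]), (array([0.545, 0.274]), array([0.559, 0.293]))) (4, array([0.5  , 0.288]), (array([0.494, 0.258]), array([0.507, 0.318])))
0.133 (19, array([0.447, 0.289]), (array([0.442, 0.283]), array([0.46 , 0.304]))) (15, array([0.551, 0.282]), (array([0.546, 0.273]), array([0.557, 0.295]))) (0, 0, 0)
0.145 (17, array([0.446, 0.289]), (array([0.44 , 0.282]), array([0.454, 0.307]))) (23, array([0.554, 0.282]), (array([0.547, 0.272]
[... 318 characters left out ...]
ray([0.547, 0.271]), array([0.568, 0.297]))) (0, 0, 0)
0.181 (18, array([0.444, 0.287]), (array([0.436, 0.282]), array([0.452, 0.3  ]))) (18, array([0.556, 0.282]), (array([0.55 , 0.274]), array([0.564, 0.298]))) (0, 0, 0)
0.193 (9, array([0.438, 0.284]), (array([0.415, 0.273]), array([0.452, 0.296]))) (17, array([0.558, 0.277]), (array([0.55 , 0.257]), array([0.584, 0.294]))) (0, 0, 0)
top body (511.2, 273.5, 38.3, 164.6, 61.9) [0.21608665 0.22594272 0.23660759]
[0.505, 0.289, 0.093] 300.1093219742493 298.56275947092365
[0.505, 0.289, 0.113] 298.632772466625 277.1368820102355
[0.459, 0.293, 0.093] 252.7832149103077 314.22275040992946
[0.551, 0.285, 0.093] 345.8064274664459 283.4417976521176
```

The open fingertips end about 24 mm above the reported TCP. I'll check how the tip height varies with the opening, clear of the lid.

Run:
```python
from h import *
r.movel([.505,.289,.16],.2)
for o in(1,.65,.15):
    r.command_gripper(o,40)
    im,d=r.camera("side");P,uv,C=cloud("side",im,d)
    s=r.get_state();k=P[inb(P,.42,.60,.25,.33,.13,.25)]
    h=[]
    for sgn in(-1,1):
        j=k[(k[:,0]-.505)*sgn>(0.004 if o>.2 else -.03)];h.append(np.sort(j[:,2])[:6].round(3))
    print(o,s['clock'],s['tcp_pos'].round(4) if hasattr(s['tcp_pos'],'round') else s['tcp_pos'],h,k[k[:,2]<.19][:,:2].min(0),k[k[:,2]<.19][:,:2].max(0))
```

```text
1 14.1833 [0.504  0.2887 0.1583] [array([0.182, 0.185, 0.185, 0.185, 0.186, 0.187]), array([0.181, 0.183, 0.183, 0.184, 0.185, 0.186])] [0.43977419 0.27485708] [0.55771501 0.30256961]
0.65 14.8667 [0.505 0.289 0.16 ] [array([0.183, 0.183, 0.184, 0.184, 0.185, 0.189]), array([0.183, 0.183, 0.184, 0.184, 0.184, 0.186])] [0.45838135 0.27628657] [0.54358117 0.30363803]
0.15 15.725 [0.505 0.289 0.16 ] [array([0.181, 0.181, 0.182, 0.183, 0.185, 0.185]), array([0.181, 0.181, 0.182, 0.183, 0.185, 0.185])] [0.48230415 0.27728393] [0.52076469 0.3011672 ]
```

The tips really stand about 21 mm above the reported TCP at every opening, so it's a constant tool offset. I'll command z lower by 20 mm and watch the contact force.

```bash
cat >> h.py <<'E'
OFF=.020
def mv(p,sp=.2,q=None): r.movel([p[0],p[1],p[2]-OFF],sp,q)
E
python3 - <<'E'
from h import *
r.command_gripper(.6,40)
mv([.505,.289,.096],.12)
print(r.get_state()['ft_force'])
r.command_gripper(0.0,40); s=r.get_state();print(s['clock'],s['gripper_width'],s['grasp_force'],s['ft_force'])
if s['gripper_width']>.08:
    mv([.505,.289,.20],.2); print(r.get_state()['gripper_width'],r.get_state()['ft_force'])
    mv([.42,.04,.13],.3)
    mv([.42,.04,.04],.2); mv([.42,.04,.027],.05)
    s=r.get_state();print(s['tcp_pos'],s['ft_force'])
    r.command_gripper(.6); mv([.42,.04,.2],.25)
    j=r.get_state()['joint_positions']; j=list(j); j[0]=-.75; r.set_joints(j)
    for c in("top","side"):
        im,d=r.camera(c);np.savez(f"{c}3.npz",im=im,d=d);cv2.imwrite(f"pics/{c}3.png",im[:,:,::-1])
print(r.get_state()['clock'])
E
```

```text
[ 0.34677674 -0.41091904  0.42478371]
18.025 0.1476596120208028 39.99972939491272 [-0.2800425   0.12990504  0.89070269]
0.148588925612534 [-0.21297726 -0.08193886 -1.61828084]
[0.41990484 0.04000117 0.00695916] [ 0.16802078  0.28048572 -2.30801235]
23.375
```

View pics/top3.png

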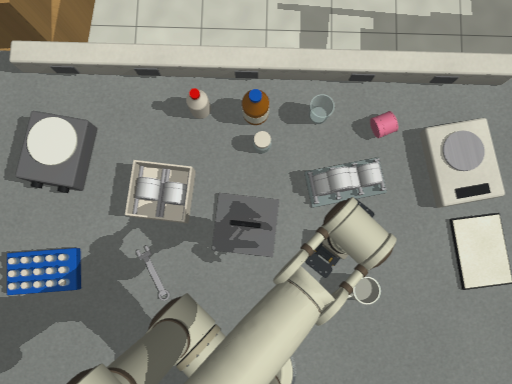

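The lid lies flat on the bench at (245,224) and the open tub shows two tins at (147,189) and (174,193). Now I'll measure the tins, rim, lid and rack.

Run:
```python
from h import *
for c in("top","side"):
    f=np.load(f"{c}3.npz");P,uv,C=cloud(c,f['im'],f['d'])
    m=inb(P,.3,.54,-.09,.17,.0115,.03);print(c,"lid",rect(P[m]),np.percentile(P[m][:,2],[5,50,95]))
    m=inb(P,.4,.62,.18,.40,.071,.09);print("rim",m.sum(),rect(P[m]),np.median(P[m][:,2]))
    a=np.radians(-5);ex=np.array([np.cos(a),np.sin(a)]);ey=np.array([-ex[1],ex[0]])
    D=P[:,:2]-[.505,.289];X,Y=D@ex,D@ey
    for s in(-1,1):
        k=P[(abs(X)<.068)&(abs(Y-s*.04)<.030)&(P[:,2]>.045)&(P[:,2]<.08)]
        if c=="side": k=k[k[:,2]<.074]
        d=(k[:,:2]-[.505,.289]);x,y=d@ex,d@ey
        print("tin",s,len(k),"x",np.percentile(x,[1,99]).round(4),"y at top",np.median(y[k[:,2]>np.percentile(k[:,2],80)]).round(4),"z",np.percentile(k[:,2],[95,99]).round(4),rect(k))
    # rack: bracket/plate pixels: height .002-.04 and tins
    a=np.radians(13.3);ex=np.array([np.cos(a),np.sin(a)]);ey=np.array([-ex[1],ex[0]])
    D=P[:,:2]-[.552,-.258];X,Y=D@ex,D@ey
    if c=="top":f=np.load("top0.npz");P,uv,C=cloud(c,f['im'],f['d']);D=P[:,:2]-[.552,-.258];X,Y=D@ex,D@ey
    box=(abs(X)<.08)&(abs(Y)<.14)
    k=box&(P[:,2]>.024)&(P[:,2]<.036)&(abs(X)>.036);print("bars x",np.percentile(X[k],[1,99]),"y",np.percentile(Y[k],[1,99]),k.sum())
    k=box&(P[:,2]>.05);
    for s in(-.068,0,.068,.034):
        z0=.09 if s==.034 else .05
        kk=k&(abs(Y-s)<.028)&(P[:,2]>z0)&(P[:,2]<(.16 if s==.034 else .08));
        if kk.sum()>20:
            # fit cylinder axis (y,z) with fixed radius
            from scipy.optimize import least_squares
            g=least_squares(lambda v:np.hypot(Y[kk]-v[0],P[kk,2]-v[1])-.032,[s,z0-.01],loss='soft_l1',f_scale=.002).x
            print("tin",s,kk.sum(),"x",np.percentile(X[kk],[1,99]).round(4),"yz",g.round(4))
```

```text
top lid (404.4, 42.6, 181.7, 203.6, 85.1) [0.01193638 0.01492258 0.01943794]
rim 545 (507.2, 290.3, 171.9, 160.9, 85.0) 0.07739397399936225
tin -1 435 x [-0.0276  0.0317] y at top -0.0393 z [0.0718 0.074 ] (503.8, 248.9, 59.0, 60.5, 86.2)
tin 1 442 x [-0.0229  0.0369] y at top 0.0407 z [0.0721 0.0744] (515.5, 328.1, 59.2, 60.8, 85.5)
bars x [-0.04332248  0.05308632] y [-0.10776135  0.10895642] 109
tin -0.068 407 x [-0.0236  0.0368] yz [-0.0678  0.0402]
tin 0 148 x [-0.0239  0.0361] yz [0.0014 0.0411]
tin 0.068 265 x [-0.0223  0.0372] yz [0.0679 0.0401]
tin 0.034 449 x [-0.0252  0.0352] yz [0.0338 0.0944]
side lid (416.7, 40.8, 185.1, 173.9, 85.0) [0.01199191 0.01387783 0.01658746]
rim 278 (504.3, 290.5, 178.5, 166.1, 85.7) 0.07588725244717331
tin -1 94 x [-0.032   0.0288] y at top -0.0428 z [0.0696 0.0704] (500.8, 252.1, 45.4, 62.5, 79.4)
tin 1 167 x [-0.028  0.035] y at top 0.0372 z [0.0693 0.0705] (512.1, 325.8, 54.3, 64.9, 84.1)
bars x [-0.04790562  0.04958687] y [-0.10783575  0.1084483 ] 74
tin -0.068 317 x [-0.0287  0.0337] yz [-0.0672  0.0384]
tin 0 284 x [-0.028   0.0346] yz [0.0012 0.0386]
tin 0.068 134 x [-0.0289  0.0228] yz [0.0693 0.0365]
tin 0.034 359 x [-0.0304  0.0328] yz [0.0349 0.0922]
```

Fits agree with the text: tub tins have tops at about 0.070 and y ±0.040, the rack's upper tin is at z 0.094, and the base tins are at about 0.040. Placing the −y tub tin in the gap, gripped by its flat ends.

```bash
cat >> h.py <<'E'
QT,QR=down(np.radians(-5)),down(np.radians(13.3))
def pick(x,y):
    r.command_gripper(.87,35)
    r.goto([x,y,.15-OFF],QT); mv([x,y,.024],.15)
    print("down ft",np.round(r.get_state()['ft_force'],1))
    r.command_gripper(0,35); s=r.get_state();print("width mm",s['gripper_width']*92,s['grasp_force'],s['clock'])
    mv([x,y,.16],.25); print("held",r.get_state()['gripper_width']*92)
def place(x,y,z): # z of tin centre
    t=z-.013
    mv([x,y,max(.17,t+.05)],.35,QR); mv([x,y,t+.012],.2); mv([x,y,t+.001],.04)
    s=r.get_state();print("placing",np.round(s['tcp_pos'],4),np.round(s['ft_force'],1),s['gripper_width']*92)
def look(n):
    from scipy.optimize import least_squares
    a=np.radians(13.3);ex=np.array([np.cos(a),np.sin(a)]);ey=np.array([-ex[1],ex[0]])
    for c in("top","side"):
        im,d=r.camera(c);cv2.imwrite(f"pics/{c}{n}.png",im[:,:,::-1]);P,uv,C=cloud(c,im,d)
        D=P[:,:2]-[.555,-.257];X,Y=D@ex,D@ey
        for nm,s,z0,z1 in(("base0",-.068,.05,.08),("base2",.068,.05,.08),("upper",.034,.09,.13),("gap",-.034,.09,.13),("peak",0,.145,.19)):
            k=(abs(X)<.06)&(abs(Y-s)<.028)&(P[:,2]>z0)&(P[:,2]<z1)
            if k.sum()<30: continue
            g=least_squares(lambda v:np.hypot(Y[k]-v[0],P[k,2]-v[1])-.032,[s,z0],loss='soft_l1',f_scale=.002).x
            print(c,nm,k.sum(),"x",np.percentile(X[k],[1,99]).round(4),"yz",g.round(4))
E
python3 - <<'E'
from h import *
pick(.502,.249)
w=r.get_state()['gripper_width']*92
if 55<w<66:
    place(.5626,-.2899,.094)
print(r.get_state()['clock'])
look("4");
E
```

```text
down ft [-1.3  0.7 -0.1]
width mm 59.95929779703123 35.00004708766937 27.0167
held 59.79449012163549
placing [ 0.5633 -0.2905  0.0628] [ 0.7 -2.3 -1.8] 60.06897678594036
30.3667
top base2 263 x [-0.0255  0.0342] yz [0.0673 0.0403]
top upper 178 x [-0.0097  0.0322] yz [0.0341 0.0945]
side base0 293 x [-0.0328  0.0306] yz [-0.0672  0.0386]
side base2 134 x [-0.0314  0.0181] yz [0.0674 0.0379]
side upper 269 x [-0.0329  0.0249] yz [0.0358 0.0905]
side gap 310 x [-0.05    0.0284] yz [-0.0349  0.0899]
```

Run:
```python
from h import *
s=r.get_state();print(s['tcp_pos'],s['ft_force'])
r.command_gripper(.87); mv([.5626,-.2899,.19],.25)
j=list(r.get_state()['joint_positions']); 
pick(.5135,.3285)
print(r.get_state()['clock']); look("5")
```

```text
[ 0.56331364 -0.29051468  0.06275132] [ 2.14922188 -0.82845446  0.40816893]
down ft [-0.1 -0.4  0.3]
width mm 59.79439675856392 34.99950885772705 35.4
held 59.63219655061087
36.0917
top base0 132 x [-0.0285  0.0336] yz [-0.066   0.0423]
top base2 267 x [-0.0256  0.0343] yz [0.0675 0.0402]
top upper 441 x [-0.0282  0.032 ] yz [0.0335 0.0944]
top gap 427 x [-0.03    0.0303] yz [-0.0344  0.0942]
side base0 290 x [-0.0321  0.0319] yz [-0.0673  0.0386]
side base2 137 x [-0.0327  0.0195] yz [0.0691 0.0364]
side upper 355 x [-0.033   0.0305] yz [0.0344 0.0921]
side gap 387 x [-0.035   0.0279] yz [-0.0337  0.0921]
```

View pics/side5.png

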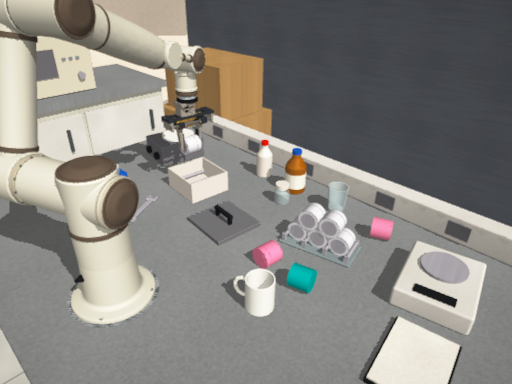

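The first tin sits in the gap at (333,223) at the same height as its neighbour (yz −0.034, 0.094), and the second hangs in the gripper at (192,143). Placing it on the peak.

Run:
```python
from h import *
place(.5548,-.2568,.148)
r.pause(.3);s=r.get_state();print(s['tcp_pos'],s['ft_force'])
r.command_gripper(.87); mv([.5548,-.2568,.26],.2)
j=list(r.get_state()['joint_positions']); j[0]+=.9; r.set_joints(j); r.pause(.5)
look("6"); s=r.get_state();print(s['clock'])
im,d=r.camera("top");P,uv,C=cloud("top",im,d);k=P[inb(P,.34,.50,-.04,.12,.008,.03)];print("lid z",np.median(k[:,2]))
```

```text
placing [ 0.5555 -0.2574  0.1168] [ 0.8 -0.3  0.3] 59.79802496952692
[ 0.55549154 -0.2574068   0.1167609 ] [ 2.54189983 -2.54111535  2.16943309]
top base0 134 x [-0.0283  0.0336] yz [-0.0658  0.0419]
top base2 267 x [-0.0258  0.0344] yz [0.0668 0.041 ]
top upper 300 x [-0.0283  0.0318] yz [0.0331 0.0942]
top gap 166 x [-0.0302  0.0301] yz [-0.0339  0.0949]
top peak 489 x [-0.0299  0.03  ] yz [-0.0005  0.1488]
side base0 288 x [-0.0329  0.0302] yz [-0.0675  0.0385]
side base2 135 x [-0.0319  0.0201] yz [0.0685 0.0371]
side upper 214 x [-0.0332  0.014 ] yz [0.0378 0.0865]
side gap 366 x [-0.0334  0.0273] yz [-0.0345  0.0918]
side peak 380 x [-0.0347  0.0278] yz [0.0003 0.1461]
42.8583
lid z 0.014472026072320966
```

View pics/side6.png

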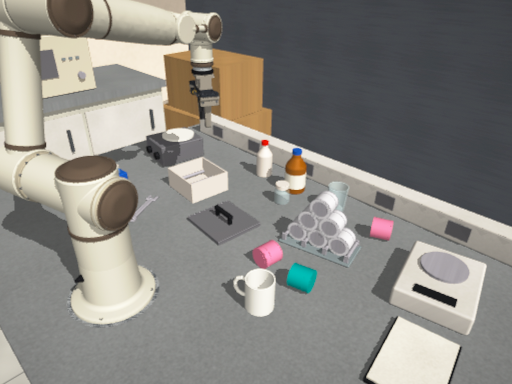

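The pyramid is complete, with the peak tin at (325,205), y about 0 and z 0.148. The lid is flat at (223,221), the bystanders stand where they were, and the arm is clear.

```bash
python3 -c "
from workcell import r
print(r.hand_in())"
```

```text
the job is handed in; nothing more can be done
None
```

The job is handed in at about 43 s on the clock: the lid lies flat on the bench handle up, and both tub tins are in the rack at the gap and peak, measured within about 3 mm of target; the judge's verdict was not shown.

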